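# Confirm the ring sample, then close its case

## Robot

A 6-joint arm with a two-finger parallel gripper is mounted at the origin on a cart in front of the work surface, level with it; the furniture and walls round the work are solid. World frame = base frame: x ahead of the robot, y to its left, z up, the work surface at z = 0. Lengths are in m, angles in rad, forces in N, time in s.
With the tool pointing down it reaches from about 0.35 to 0.85 m from the base axis. Payload 8.1 kg.
Tool frame: the origin (TCP) lies between the finger pads, 19 mm behind the fingertips; this is the grasp point; z points along the fingers, y is the line along which they close (so a half turn about z gives the same grasp; the last joint's range is limited). The gripper opens to 85 mm and grips with 20 to 120 N. Pads are 22 mm wide; open, the fingers measure 114 mm over their backs; the gripper's body (76 mm by 85 mm) begins 54 mm behind the grasp point. The pads swing forward as they close: fully open they stand 13 mm farther back than shut.
Start: joints at [-1.425, 0.13, 1.488, -0, 1.523, -0.085], TCP at [0.137, -0.584, 0.25] pointing down, gripper open.
Joint ranges: [-2.96, 2.96], [-0.89, 2.26], [0.02, 2.5], [-1.34, 4.48], [0, 2.73], [-2.66, 2.66]. Speed limits (rad/s): [2.39, 2.39, 2.79, 3.14, 3.14, 3.14].

## Interface

Orientations are given as a rotation vector (axis times angle).
In Python, from bench import read_state, viewer, job_done gives the robot as it stands.
- The arm moves only by the tool drive_tool, never from a script. Its argument "motion" is a list of rows, each a list of 7 numbers: the turn, a rotation vector about the world's x, y, z in degrees, then the shift along the world's x, y, z in mm, then the closure, from 0 (fully open) to 1 (shut). A call has 1 to 20 rows; each row is the pose to reach, as a shift and turn from the pose commanded when the call began; what a row does not reach only later rows make up. A row lasts 1/8 s, in which the tool goes at most 62.5 mm and 10.7 degrees, less where a joint would pass 70% of its speed; a pose out of reach is approached as far as the arm can. A call with a gripper value outside its range is refused whole. The fingers move at their own pace and stop on an object; "force" is the grip in N (left out, the last holds). Time passes only in rows, so rows that repeat a pose let the fingers close. It gives the time, the measured TCP pose, the force, the opening and the grip force at its end, in the units of the state.
- read_state(): the state, without advancing time (a new reading comes with each control period).
- viewer.read_camera(name): name is "scene" or "top"; returns a dict with "pixels" (420x560x3 uint8, red, green, blue), "fov_y" (degrees; the focal length in pixels is half the picture's height over the tangent of half this angle, whatever the lens; pixels are square), "cx", "cy" (the principal point, pixels), "k1" (the pictures are not rectified: a ray, as slopes to the right and down, at radius r is drawn at 1 + k1 r^2 times it, then the intrinsics apply), "rvec" (rotation vector, rad) and "tvec" (3), from world to camera coordinates, as OpenCV has them. Camera axes: x right, y down, z forward; pixel columns grow to the right and rows downward; lengths in m; the calibration is good to about 2 mm. A picture is of the moment at which its call begins. There is no depth.
- job_done(): hands the job in; it is judged then, once.
The state is a dict: "time": time; "qpos": joint angles; "dq": joint speeds; "tau": joint torques, N m; "tool_pos": TCP position; "eef_rot": TCP orientation; "force": force on the tool from outside, world axes, zero at the start; "wrist_torque": the same for the moment, N m; "opening": finger opening in m; "gripper_force": force on a finger pad.
Only numpy, scipy, OpenCV 4.12 (cv2) and the standard library are available. Lean on these libraries where they do the work, as an engineer would, in place of code of your own. Each camera call takes 0.05 s, during which the arm holds its last target. There are 200 camera calls.

## Task

Three specimen cases stand open on the bench and one of them holds the small steel ring sample. Confirm the sample by pointing at the steel ring, fingertips just above it and touching nothing, for a full two seconds; then push the lid of that case gently shut, all the way. Do not touch the ring, do not lift or shove the case, and leave the other two cases open and everything else as it is.

Things in the scene. Friction and masses are not known exactly. Their poses are not given: they have to be found in the camera images.
- steel_ring: the ring sample: plain steel ring, 22 mm outside diameter, 11 mm high, open bore, lying flat on the foam of case_a beside a resin mount. Origin: centre of its underside, z up.
- case_a: the case that holds the ring: aluminium box 80 x 106 mm, loose on the bench, about 0.45 kg; dark foam floor 7 mm and rim 32 mm above its underside. case_b and case_c look the same and the three swap places. Origin: centre of the underside; x points from the front (tab side, turned roughly to the robot) to the hinge at the back, y along the hinge, z up.
- case_a_lid (a joint): lid angle of case_a: 0 shut, 1.57 upright, 1.92 right back; starts at 1.68 to 1.88. A stiff friction hinge (0.04 N m, about 0.6 N at the edge) holds the lid at any angle: it does not fall shut and must be pushed all the way down to its stop; there is no catch. A slow push (about 40 mm/s) leaves the case standing where it is; a hard knock can shift it.
- case_a_hinge (a point): middle of the hinge line of case_a: 42.5 mm behind the case's origin along its x, 31 mm above its underside; axis along the case's y.
- case_a_lid_edge (a point): middle of the free edge of case_a's lid on its outer face, 85 mm from the hinge (a 24 mm wide tab sticks out 6 mm there); about 116 mm above the bench when upright. The lid is 110 mm wide along the hinge; its outer face lies 4.5 mm outside the hinge axis and is level, 35.5 mm above the bench, when shut.
- mount_in_a: mounted specimen in case_a: resin cylinder 28 mm diameter, 19 mm high. Origin: centre of its underside.
- case_b: identical open specimen case with two resin mounts in it; leave it. Axes as case_a.
- case_b_lid (a joint): lid angle of case_b (0 shut), starts between 1.68 and 1.88.
- case_c: identical open specimen case with one resin mount in it; leave it. Axes as case_a.
- case_c_lid (a joint): lid angle of case_c (0 shut), starts between 1.68 and 1.88.
- mount_in_b1: resin mount in case_b, 27 mm diameter, 17 mm high.
- mount_in_b2: resin mount in case_b, 27 mm diameter, 16 mm high.
- mount_in_c: resin mount in case_c, 26 mm diameter, 17 mm high.
- tape_roll: bystander: roll of black tape, 55 mm diameter, 19 mm high, loose on the bench to the left, by the wooden tray.
- mould_cup: bystander: silicone mounting cup, 41 mm diameter, 30 mm high, open at the top, loose at the back of the bench.

How it is judged:
By the outcome, as a careful person would: the job done as asked, in the order asked, and still so for the second after the job is handed in, with the robot touching nothing.
It also fails if it takes over 58 s, if anything falls off the work surface, if the arm or the gripper's body presses on something with over 40 N, if the wrist force passes 120 N, or if a joint passes its speed limit or range.

## Working session

There is one attempt and no reset: what is moved stays moved. The work goes in short steps, Python scripts to look and compute and a tool call to move; the robot and the scene stay as the last step left them, time stands still between calls to the robot, and variables do not carry over. Pictures are saved under pics/ and viewed, at most 10 in all, crops included, and the job is handed in when it is done.

Besides the shell and the picture viewer there is one more tool, called after "Request:" as a command line: name --pt "numbers of a row" for each row, then --argument value for the rest. drive_tool: Moves the arm, as the interface text tells. Its arguments: {"type":"object","properties":{"motion":{"type":"array"},"force":{"type":"number"}},"required":["motion"]}

```bash
mkdir -p pics
cat > h.py <<'E'
import numpy as np, cv2
from bench import read_state, viewer, job_done
def cam(n):
    c=viewer.read_camera(n); c['n']=n; return c
def K(c):
    h=c['pixels'].shape[0]; f=h/2/np.tan(np.radians(c['fov_y'])/2)
    return np.array([[f,0,c['cx']],[0,f,c['cy']],[0,0,1.]]),np.array([c['k1'],0,0,0,0.])
def proj(c,P):
    k,d=K(c); return cv2.projectPoints(np.array(P,float).reshape(-1,1,3),np.array(c['rvec'],float),np.array(c['tvec'],float),k,d)[0].reshape(-1,2)
def back(c,uv,z):
    k,d=K(c); p=cv2.undistortPoints(np.array(uv,float).reshape(-1,1,2),k,d).reshape(-1,2)
    R=cv2.Rodrigues(np.array(c['rvec'],float))[0]; t=np.array(c['tvec'],float)
    o=-R.T@t; r=np.c_[p,np.ones(len(p))]@R
    return o+r*((np.atleast_1d(z)-o[2])/r[:,2])[:,None]
def save(c,name,crop=None,s=1):
    im=c['pixels'][:,:,::-1]
    if crop: x0,y0,x1,y1=crop; im=im[y0:y1,x0:x1]
    cv2.imwrite('pics/'+name,cv2.resize(im,None,fx=s,fy=s,interpolation=cv2.INTER_CUBIC))
E
python3 - <<'E'
from h import *
for n in('scene','top'):
    c=cam(n); save(c,n+'0.png',None,1.42)
    R=cv2.Rodrigues(np.array(c['rvec'],float))[0]; print(n,-R.T@c['tvec'],c['fov_y'],c['k1'])
s=read_state();print(s)
E
```

```text
scene [-0.68630709 -0.64944067  0.82469782] 43.69553881144838 -0.19680691947303472
top [ 0.27441587 -0.01669746  1.08728495] 50.91782850026355 -0.01082341500972981
{'time': 0.1, 'qpos': array([-1.42537950e+00,  1.31087449e-01,  1.48915618e+00, -3.59429421e-06,
        1.52296980e+00, -8.54425838e-02]), 'dq': array([ 0.00074333, -0.00137706, -0.0026266 ,  0.00012931,  0.00060394,
        0.00096311]), 'tau': array([ 4.77475278e-04, -5.70947385e+01, -5.01944661e+01, -3.61722505e-04,
        8.12468788e-03, -2.66422643e-05]), 'tool_pos': array([ 0.13721931, -0.58364008,  0.249056  ]), 'eef_rot': array([-3.11907737e+00, -3.61642053e-01,  8.19277605e-05]), 'force': array([-0.06603605,  0.07804665, -0.52674747]), 'wrist_torque': array([0.00290912, 0.00671248, 0.00735852]), 'gripper_force': 0.0, 'opening': 0.08553420027453738}
```

View pics/scene0.png

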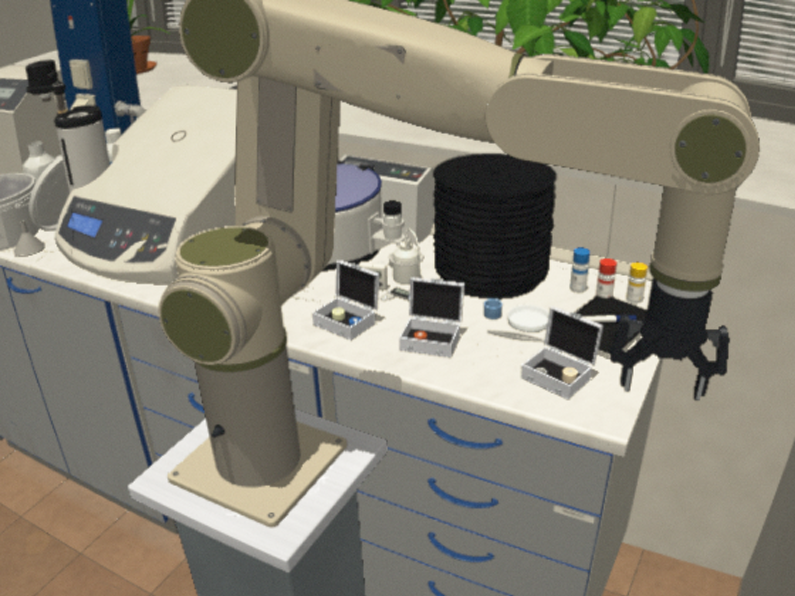

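View pics/top0.png

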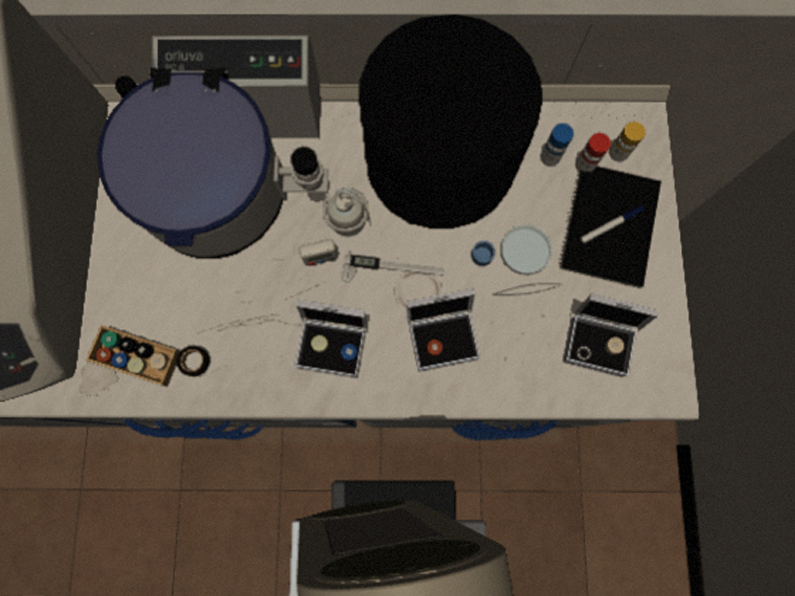

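The top view shows three cases. The right-hand one, at about (600,340) in the scaled picture, holds the ring at (584,352) and a tan mount at (615,345). I'll zoom in on it in both cameras.

Run:
```python
from h import *
t=cam('top'); s=cam('scene')
a=cv2.resize(t['pixels'][200:275,385:475,::-1],None,fx=6.5,fy=6.5,interpolation=cv2.INTER_CUBIC)[:, :]
b=cv2.resize(s['pixels'][210:285,360:430,::-1],None,fx=6.5,fy=6.5,interpolation=cv2.INTER_CUBIC)
im=np.hstack([a,b]); print(im.shape,a.shape)
im=cv2.resize(im,(int(im.shape[1]*.75),int(im.shape[0]*.75)),interpolation=cv2.INTER_AREA);print(im.shape)
cv2.imwrite('pics/z.png',im)
print('mm/px',back(t,[[411,248],[412,248]],0.01))
```

```text
(488, 1040, 3) (488, 585, 3)
(366, 780, 3)
mm/px [[ 0.42864589 -0.33587946  0.01      ]
 [ 0.42865225 -0.33833965  0.01      ]]
```

View pics/z.png

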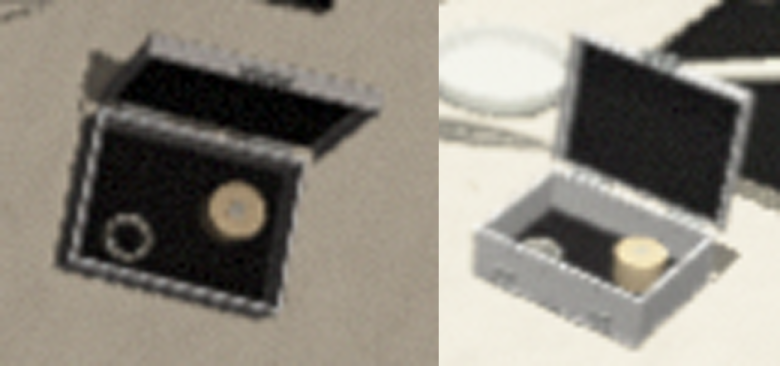

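Ring at about (128,237) in the left crop, rim corners clear, lid edge corners at (155,38) and (380,100). Next I fit the case pose and lid angle using both cameras.

```bash
cat > fit.py <<'E'
from h import *
from scipy.optimize import least_squares
f=4.875
T=lambda p:np.array(p,float)/f+[385,200]+.5/f-.5
S=lambda p:(np.array(p,float)-[439,0])/f+[360,210]+.5/f-.5
t=cam('top'); s=cam('scene')
tr=T([[95,106],[70,260],[274,308],[306,156]]); sr=S([[556,172],[475,235],[640,300],[712,238]])  # BL FL FR BR rim
tl=T([[155,38],[380,100]]); sl=S([[575,37],[750,93]])
def pts(p):
    x,y,a,l=p; R=np.array([[np.cos(a),-np.sin(a),0],[np.sin(a),np.cos(a),0],[0,0,1]])
    rim=np.array([[.04,.053,.032],[-.04,.053,.032],[-.04,-.053,.032],[.04,-.053,.032]])
    e=np.array([[.0425-.085*np.cos(l)+.0045*np.sin(l),w,.031+.085*np.sin(l)+.0045*np.cos(l)] for w in(.055,-.055)])
    return np.vstack([rim,e])@R.T+[x,y,0]
def res(p):
    P=pts(p); return np.r_[(proj(t,P)-np.vstack([tr,tl])).ravel(),(proj(s,P)-np.vstack([sr,sl])).ravel()]
o=least_squares(res,[.45,-.36,-.2,1.75],loss='soft_l1'); print('case x y yaw lid',o.x); print(res(o.x).reshape(-1,2).round(1))
x,y,a,l=o.x
print('ring top cam',back(t,T([[128,237]]),.018-.003)); print('ring scene',back(s,S([[541,243]]),.018), 'mount',back(t,T([[237,210]]),.026))
print('pts',pts(o.x).round(4))
E
python3 fit.py
```

```text
case x y yaw lid [ 0.43975365 -0.3615882  -0.24779765  1.65372342]
[[ 1.3 -0.2]
 [ 0.3 -0.2]
 [ 2.1  0.9]
 [ 1.   0.1]
 [-0.6  0.2]
 [ 1.3 -0.7]
 [-1.3 -1.3]
 [-1.  -1.5]
 [-0.6  0.3]
 [ 0.2 -0.8]
 [-0.6 -1.9]
 [-0.7  0.4]]
ring top cam [[ 0.42739293 -0.33401794  0.015     ]]
ring scene [[ 0.43654717 -0.33457414  0.018     ]] mount [[ 0.4394893  -0.38600274  0.026     ]]
pts [[ 0.4915 -0.32    0.032 ]
 [ 0.414  -0.3004  0.032 ]
 [ 0.388  -0.4032  0.032 ]
 [ 0.4655 -0.4228  0.032 ]
 [ 0.5056 -0.3215  0.1153]
 [ 0.4786 -0.4282  0.1153]]
```

Request:
drive_tool --pt "0 0 -2 15 12 0 1" --pt "0 0 -5 45 40 0 1" --pt "0 0 -9 80 70 0 1" --pt "0 0 -12 115 100 0 1" --pt "0 0 -15 150 130 0 1" --pt "0 0 -18 185 160 0 1" --pt "0 0 -21 220 190 -20 1" --pt "0 0 -24 255 220 -50 1" --pt "0 0 -26 280 240 -75 1" --pt "0 0 -27 290 249 -95 1" --pt "0 0 -27 291 250 -110 1" --pt "0 0 -27 291 250 -120 1" --pt "0 0 -27 291 250 -130 1" --pt "0 0 -27 291 250 -140 1" --pt "0 0 -27 291 250 -150 1" --pt "0 0 -27 291 250 -150 1" --pt "0 0 -27 291 250 -150 1"

```text
time: 2.42
tool_pos: [0.4284, -0.3343, 0.1003]
eef_rot: [3.119, -0.377, 0.001]
force: [-0.3, -0.4, -0.3]
opening: -0.0004
gripper_force: 0.0
```

Run:
```python
from h import *
t=cam('top'); s=cam('scene'); st=read_state(); print(st['tool_pos'],st['eef_rot'],st['force'],st['opening'])
a=cv2.resize(t['pixels'][190:280,380:480,::-1],None,fx=4,fy=4,interpolation=cv2.INTER_CUBIC)
b=cv2.resize(s['pixels'][190:280,345:445,::-1],None,fx=4,fy=4,interpolation=cv2.INTER_CUBIC)
cv2.imwrite('pics/z1.png',np.hstack([a,b]))
tip=st['tool_pos']-[0,0,.019]
print('tip expected in crop', (proj(t,tip)-[380,190])*4,(proj(s,tip)-[345,190])*4+[400,0])
```

```text
[ 0.42856963 -0.3343807   0.10054338] [ 3.11838781e+00 -3.76753130e-01  1.19103687e-03] [ 0.45114761 -0.23289334  0.24814842] -0.0001288356592864774
tip expected in crop [[157.08132201 214.50702941]] [[545.52413969 204.10221294]]
```

View pics/z1.png

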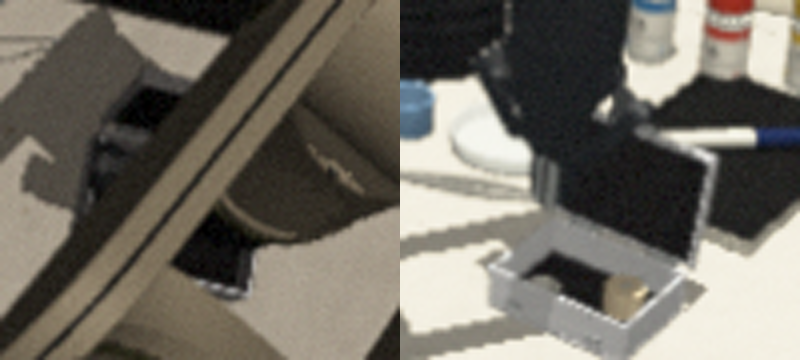

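The fingertips appear at about (545,200) in the scene crop, close to the predicted (545,204). I'll descend to about 10 mm above the ring and hold.

Request:
drive_tool --pt "0 0 0 1 -1 -6 1" --pt "0 0 0 1 -1 -12 1" --pt "0 0 0 1 -1 -18 1" --pt "0 0 0 1 -1 -24 1" --pt "0 0 0 1 -1 -30 1" --pt "0 0 0 1 -1 -36 1" --pt "0 0 0 1 -1 -42 1" --pt "0 0 0 1 -1 -47 1" --pt "0 0 0 1 -1 -51 1" --pt "0 0 0 1 -1 -53 1" --pt "0 0 0 1 -1 -53 1" --pt "0 0 0 1 -1 -53 1"

```text
time: 4.03
tool_pos: [0.4294, -0.3352, 0.0472]
eef_rot: [3.119, -0.377, 0.0]
force: [0.2, 0.4, 0.4]
opening: -0.0002
gripper_force: 0.0
```

Run:
```python
from h import *
s=cam('scene'); st=read_state(); print(st['tool_pos'],st['force'])
save(s,'z2.png',(365,215,430,275),9)
print((proj(s,[st['tool_pos']-[0,0,.019],[.4285,-.335,.018]])-[365,215])*9)
```

```text
[ 0.42941399 -0.33520682  0.0472262 ] [ 0.78690454 -0.5133297   0.92511934]
[[136.71786065 384.74422618]
 [132.33821774 414.48001239]]
```

View pics/z2.png

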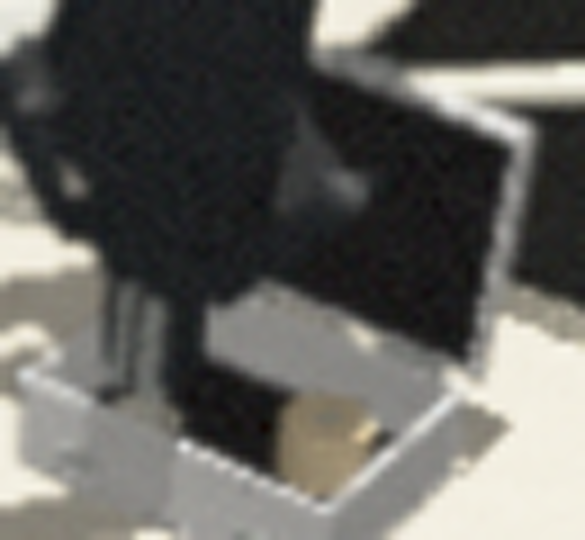

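The fingertips at about (152,388) stand directly above the ring at about (152,410), with no contact force. I'll hold here for 2.5 s.

Request:
drive_tool --pt "0 0 0 0 0 0 1" --pt "0 0 0 0 0 0 1" --pt "0 0 0 0 0 0 1" --pt "0 0 0 0 0 0 1" --pt "0 0 0 0 0 0 1" --pt "0 0 0 0 0 0 1" --pt "0 0 0 0 0 0 1" --pt "0 0 0 0 0 0 1" --pt "0 0 0 0 0 0 1" --pt "0 0 0 0 0 0 1" --pt "0 0 0 0 0 0 1" --pt "0 0 0 0 0 0 1" --pt "0 0 0 0 0 0 1" --pt "0 0 0 0 0 0 1" --pt "0 0 0 0 0 0 1" --pt "0 0 0 0 0 0 1" --pt "0 0 0 0 0 0 1" --pt "0 0 0 0 0 0 1" --pt "0 0 0 0 0 0 1" --pt "0 0 0 0 0 0 1"

```text
time: 6.58
tool_pos: [0.4293, -0.3351, 0.047]
eef_rot: [3.119, -0.377, 0.0]
force: [0.5, 0.1, -0.2]
opening: -0.0001
gripper_force: 0.0
```

Run:
```python
import numpy as np
# case pose (fit, leaning on the top camera by 1-2 mm); local -> world
x,y,a=.4395,-.3605,-.248
W=lambda X,Y=0:np.array([x+np.cos(a)*X-np.sin(a)*Y,y+np.sin(a)*X+np.cos(a)*Y])
print('behind: local x .095',W(.095).round(4)); hover=np.array([.4294,-.3352])
print('shift',((W(.095)-hover)*1000).round(1))
# corner path, finger centre = corner + 11 mm
r=.070; P=[]
for th in np.radians(np.arange(100,-1,-5)):
    cx=.0425-r*np.cos(th)+.0045*np.sin(th); cz=.031+r*np.sin(th)+.0045*np.cos(th)
    P.append([np.degrees(th),*((W(cx+.011)-W(.095))*1000),(cz+.019)*1000])
print(np.round(P,0))
```

```text
behind: local x .095 [ 0.5316 -0.3838]
shift [102.2 -48.6]
[[ 100.  -24.    6.  118.]
 [  95.  -30.    8.  119.]
 [  90.  -36.    9.  120.]
 [  85.  -42.   11.  120.]
 [  80.  -48.   12.  120.]
 [  75.  -54.   14.  119.]
 [  70.  -59.   15.  117.]
 [  65.  -65.   16.  115.]
 [  60.  -70.   18.  113.]
 [  55.  -76.   19.  110.]
 [  50.  -81.   20.  107.]
 [  45.  -85.   22.  103.]
 [  40.  -89.   23.   98.]
 [  35.  -93.   24.   94.]
 [  30.  -97.   25.   89.]
 [  25. -100.   25.   84.]
 [  20. -103.   26.   78.]
 [  15. -105.   26.   72.]
 [  10. -106.   27.   67.]
 [   5. -107.   27.   61.]
 [   0. -108.   27.   54.]]
```

Request:
drive_tool --pt "0 0 0 0 0 8 1" --pt "0 0 0 0 0 25 1" --pt "0 0 0 0 0 50 1" --pt "0 0 0 0 0 80 1" --pt "0 0 0 0 0 110 1" --pt "0 0 0 0 0 135 1" --pt "0 0 0 8 -4 150 1" --pt "0 0 0 28 -13 155 1" --pt "0 0 0 52 -25 155 1" --pt "0 0 0 76 -36 155 1" --pt "0 0 0 96 -45 155 1" --pt "0 0 0 102 -49 145 1" --pt "0 0 0 102 -49 125 1" --pt "0 0 0 102 -49 105 1" --pt "0 0 0 102 -49 90 1" --pt "0 0 0 102 -49 78 1" --pt "0 0 0 102 -49 71 1" --pt "0 0 0 102 -49 70 1" --pt "0 0 0 102 -49 70 1"

```text
time: 8.95
tool_pos: [0.5316, -0.3844, 0.1177]
eef_rot: [3.118, -0.377, 0.001]
force: [-0.1, -0.1, 0.7]
opening: -0.0001
gripper_force: 0.0
```

Run:
```python
from h import *
t=cam('top');s=cam('scene'); st=read_state(); print(st['tool_pos'],st['force'])
a=cv2.resize(t['pixels'][190:280,380:480,::-1],None,fx=4,fy=4,interpolation=cv2.INTER_CUBIC)
b=cv2.resize(s['pixels'][190:280,345:445,::-1],None,fx=4,fy=4,interpolation=cv2.INTER_CUBIC)
cv2.imwrite('pics/z3.png',np.hstack([a,b]))
```

```text
[ 0.53171903 -0.38442909  0.11788942] [-0.27719406 -0.47191865 -0.01153134]
```

View pics/z3.png

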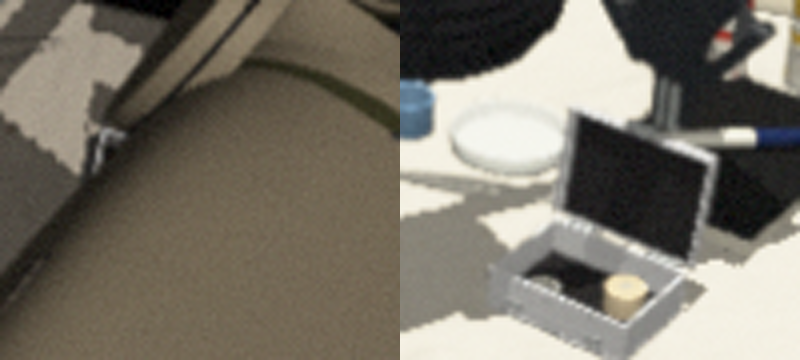

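The fingers, at about (668,110), are clear behind the middle of the lid, and the case and lid are unmoved. I'll push the lid slowly along its arc.

Request:
drive_tool --pt "0 0 0 -3 1 0 1" --pt "0 0 0 -7 2 1 1" --pt "0 0 0 -11 3 1 1" --pt "0 0 0 -15 4 1 1" --pt "0 0 0 -19 5 1 1" --pt "0 0 0 -23 6 1 1" --pt "0 0 0 -27 7 2 1" --pt "0 0 0 -31 8 2 1" --pt "0 0 0 -35 9 2 1" --pt "0 0 0 -39 10 2 1" --pt "0 0 0 -43 11 2 1" --pt "0 0 0 -47 12 2 1" --pt "0 0 0 -51 13 1 1" --pt "0 0 0 -55 14 0 1" --pt "0 0 0 -59 15 -1 1" --pt "0 0 0 -63 16 -2 1" --pt "0 0 0 -67 17 -4 1" --pt "0 0 0 -70 18 -5 1" --pt "0 0 0 -70 18 -5 1"

```text
time: 11.42
tool_pos: [0.4609, -0.3659, 0.1118]
eef_rot: [-3.119, 0.377, 0.001]
force: [0.7, -0.1, 0.4]
opening: 0.0
gripper_force: 0.0
```

Run:
```python
from h import *
s=cam('scene'); st=read_state(); print(st['tool_pos'],st['force'])
save(s,'z4.png',(345,190,445,280),5)
```

```text
[ 0.46109086 -0.36601925  0.11189304] [ 0.61922582  0.26991287 -0.45125533]
```

View pics/z4.png

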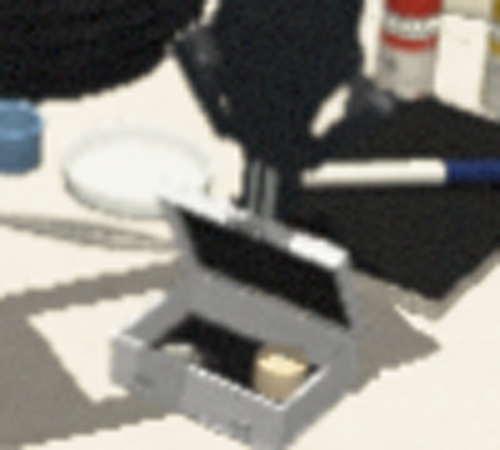

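The lid is following, now at about 60° with its edge at (250,225), and the case is still in place. Continuing.

Request:
drive_tool --pt "0 0 0 -3 0 -1 1" --pt "0 0 0 -6 1 -3 1" --pt "0 0 0 -9 2 -5 1" --pt "0 0 0 -12 3 -7 1" --pt "0 0 0 -15 4 -10 1" --pt "0 0 0 -18 5 -13 1" --pt "0 0 0 -21 5 -16 1" --pt "0 0 0 -24 6 -20 1" --pt "0 0 0 -27 7 -24 1" --pt "0 0 0 -29 7 -28 1" --pt "0 0 0 -31 8 -32 1" --pt "0 0 0 -33 8 -36 1" --pt "0 0 0 -35 8 -40 1" --pt "0 0 0 -36 9 -44 1" --pt "0 0 0 -37 9 -48 1" --pt "0 0 0 -37 9 -51 1" --pt "0 0 0 -38 9 -53 1" --pt "0 0 0 -38 9 -55 1" --pt "0 0 0 -38 9 -56 1" --pt "0 0 0 -38 9 -56 1"

```text
time: 13.98
tool_pos: [0.4233, -0.3571, 0.0559]
eef_rot: [-3.119, 0.377, 0.0]
force: [-0.2, 0.6, 0.3]
opening: -0.0001
gripper_force: 0.0
```

Request:
drive_tool --pt "0 0 0 0 0 -0.5 1" --pt "0 0 0 0 0 -1 1" --pt "0 0 0 0 0 -1.5 1" --pt "0 0 0 0 0 -2 1" --pt "0 0 0 0 0 -2 1" --pt "0 0 0 0 0 -2 1"

```text
time: 14.72
tool_pos: [0.4233, -0.3571, 0.0542]
eef_rot: [3.119, -0.377, 0.0]
force: [-2.2, 1.6, 4.2]
opening: 0.0001
gripper_force: 2.2
```

Request:
drive_tool --pt "0 0 0 0 0 -0.3 1" --pt "0 0 0 0 0 -0.6 1" --pt "0 0 0 0 0 -0.6 1" --pt "0 0 0 0 0 -0.6 1"

```text
time: 15.22
tool_pos: [0.4233, -0.3572, 0.0541]
eef_rot: [3.119, -0.377, 0.0]
force: [-3.0, 2.7, 9.5]
opening: 0.0001
gripper_force: 4.8
```

Firm stop: the force rises to 9.5 N with no further travel, and the tip is at 35.1 mm against a shut lid height of 35.5 mm. Now I lift straight up and back off to check.

Request:
drive_tool --pt "0 0 0 0 0 1 1" --pt "0 0 0 0 0 3 1" --pt "0 0 0 0 0 10 1" --pt "0 0 0 0 0 30 1" --pt "0 0 0 0 0 60 1" --pt "0 0 0 0 0 95 1" --pt "0 0 0 0 0 130 1" --pt "0 0 0 -20 -15 165 1" --pt "0 0 0 -60 -45 190 1" --pt "0 0 0 -100 -80 195 1" --pt "0 0 0 -140 -115 195 1" --pt "0 0 0 -180 -145 195 1" --pt "0 0 0 -215 -170 195 1" --pt "0 0 0 -240 -190 195 1" --pt "0 0 0 -250 -200 195 1" --pt "0 0 0 -250 -200 195 1" --pt "0 0 0 -250 -200 195 1"

```text
time: 17.35
tool_pos: [0.1744, -0.5565, 0.2487]
eef_rot: [-3.119, 0.375, -0.001]
force: [0.2, 0.4, -1.0]
opening: 0.0001
gripper_force: 0.0
```

Run:
```python
from h import *
t=cam('top');s=cam('scene'); st=read_state(); print(st['time'],st['tool_pos'],st['force'])
a=cv2.resize(t['pixels'][190:280,380:480,::-1],None,fx=4,fy=4,interpolation=cv2.INTER_CUBIC)
b=cv2.resize(s['pixels'][190:280,345:445,::-1],None,fx=4,fy=4,interpolation=cv2.INTER_CUBIC)
cv2.imwrite('pics/z5.png',np.hstack([a,b]))
```

```text
17.45 [ 0.17443954 -0.55644746  0.24855439] [ 0.30025008 -0.34737492  0.20430341]
```

View pics/z5.png

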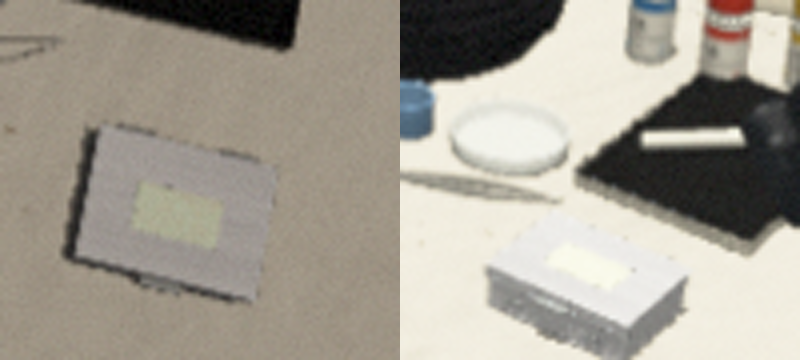

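The lid lies flat and shut on the case, with corners at (100,127) to (255,298) in the top crop. The case hasn't moved and the arm is clear.

```bash
python3 -c "
from bench import job_done; print(job_done())"
```

```text
the job is handed in; nothing more can be done
None
```

I held the fingertips about 10 mm above the steel ring for over two seconds without contact, then pushed that case's lid gently down to its stop; the case stayed where it was, nothing else was touched, and the job is handed in.

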